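Fit the keyed standpipe on the drain spigot

TASK

Take the blue blanking cap off the spigot of the drain block and stand it, open end down, in the shallow steel tray. Then push the green standpipe onto the bare spigot, turned so that the orange dowel enters the hole in its foot, until its foot sits flush on the block; do not force it, and let go of it. Do not tip the standpipe or knock over the dropper bottle, the flask, the wash bottle or the spare breaker.

Things in the scene. Friction and masses are not known exactly. Their poses are not given: they have to be found in the camera images.
- drain_block: Fixed grey block 100 x 100 x 24 mm; origin at the centre of its underside, on the work surface, z up; its +x points roughly towards the robot. A white upright spigot, 34 mm diameter, stands on its axis from the top face (z = 24 mm) to z = 74 mm. An orange dowel stands on its +x side. A white outlet stub, 16 mm diameter, sticks 15 mm out of the +x side face at z = 12 mm.
- spigot_tip (a point): Centre of the spigot's top end, 74 mm above the drain block's underside; axes as the block's. The spigot's last 10 mm taper to 22 mm diameter.
- dowel_tip (a point): Top of the orange locating dowel on the drain block: 9 mm diameter, last 4 mm tapered, 31 mm from the spigot's axis along the block's +x, tip 40 mm above the block's underside (16 mm above its top face).
- standpipe: Loose green rigid pipe, 0.25 kg, upright: 120 mm tall, tube 46 mm outside, 38 mm bore right through. Its foot is a flange 86 x 86 x 12 mm with a 14 mm dowel hole towards the pipe's +x, under an orange stripe up the tube. Origin at the centre of the foot's underside, z up. Unless the dowel hole is over the dowel, the foot rests 16 mm too high.
- dowel_hole (a point): Centre of the 14 mm through hole at the underside of the standpipe's foot, 31 mm from the pipe's axis along its +x; axes as the pipe's.
- cap: Loose blue round blanking cap, 50 g nominal, an upside-down cup 44 mm outside diameter, 36 mm tall, 38 mm bore 30 mm deep from below. Origin at the centre of its open underside, z up. At the start it sits loosely over the spigot, its roof on the spigot's tip, underside 44 mm above the work surface; lifting it 35 mm clears the spigot.
- tray: Loose shallow open steel tray 120 x 120 x 20 mm, walls 4 mm, inner floor 4 mm above its underside, 0.5 kg; origin at the centre of its underside, axes along its sides.
- dropper: Bystander: amber dropper bottle with a black bulb, 33 mm diameter, 99 mm tall, origin at the centre of its underside.
- flask: Bystander: clear conical flask, 60 mm diameter, 98 mm tall, origin at the centre of its underside.
- wash_bottle: Bystander: white wash bottle with a red cap and thin bent spout, 62 x 99 x 200 mm, body 62 mm diameter, origin at the centre of its underside.
- breaker: Bystander: light grey spare circuit breaker with a red toggle, 74 x 36 x 62 mm, origin at the centre of its underside.

How it is judged:
By the outcome, as a careful person would: the job done as asked, in the order asked, and still so for the second after the job is handed in, with the robot touching nothing.
It also fails if it takes over 72 s, if anything falls off the work surface, if the arm or the gripper's body presses on something with over 40 N, if the wrist force passes 120 N, or if a joint passes its speed limit or range.

ROBOT

A 7-joint arm with a two-finger parallel gripper is mounted at the origin on a cart in front of the work surface, level with it; the furniture and walls round the work are solid. World frame = base frame: x ahead of the robot, y to its left, z up, the work surface at z = 0. Lengths are in mm, angles in rad, forces in N, time in s.
With the tool pointing down it reaches from about 425 to 1025 mm from the base axis. Payload 9.4 kg.
Tool frame: the origin (TCP) lies at the centre of the arm's flange, where the gripper is bolted on; the fingertips stand 186 mm ahead of it and the grasp point (between the pads) lies 167 mm ahead of it (robot.tip_reach is the distance from the TCP to the fingertips, in mm); z points along the fingers, y is the line along which they close (so a half turn about z gives the same grasp; the last joint's range is limited). The gripper opens to 93 mm and grips with 3 to 60 N. Pads are 15 mm wide; open, the fingers measure 128 mm over their backs; the gripper's body (75 mm by 188 mm) begins 65 mm behind the grasp point.
Start: joints at [1.166, 0.599, -0.003, 1.599, 0.002, 0.943, -0.08], TCP at [233.42, -686.396, 404.718] pointing down, gripper open.
Joint ranges: [-2.57, 2.57], [-0.35, 1.97], [-1.29, 1.29], [0.11, 2.56], [-1.05, 4.19], [0.11, 1.86], [-2.63, 2.63]. Speed limits (rad/s): [2.22, 2.22, 3.01, 3.01, 3.14, 3.14, 3.14].

INTERFACE

Orientations are given as a unit quaternion [w, x, y, z].
In Python, from workcell import status, eyes, robot gives the robot as it stands.
- The arm moves only by the tool servo_tool, never from a script. Its argument "steps" is a list that holds one entry, the list of rows, each a list of 5 numbers: the opening, from 0 (shut) to 1 (fully open), then the shift along the tool's x, y, z each as a share of 0.75 m, from -1 to 1, then the turn about the tool's z as a share of 90 degrees, from -1 to 1. In form: [[[gripper, x, y, z, yaw], ...]]. A call has 1 to 12 rows; each row is the pose to reach, as a shift and turn from the pose commanded when the call began, along the tool's axes at that moment; what a row does not reach only later rows make up. A row lasts 1/8 s, in which the tool goes at most 62.5 mm and 10.7 degrees, less where a joint would pass 70% of its speed; a pose out of reach is approached as far as the arm can. A call with a number of a shift or a turn outside -1 to 1 is refused whole. A call with a gripper value outside its range is refused whole. The fingers move at their own pace and stop on an object; the grip force is fixed at half the most. Time passes only in rows, so rows that repeat a pose let the fingers close. It gives the time, the measured TCP pose, the force, the opening and the grip force at its end, in the units of the state.
- status.get_obs(): the state, without advancing time (a new reading comes with each control period).
- eyes.read_camera(name): name is "side" or "top"; returns the picture (480x640x3 uint8, red, green, blue); there is no depth.
- eyes.calibration(name): a dict with "fx", "fy", "cx", "cy" (pixels), "world_from_camera" (4x4, takes a point from camera to world coordinates). Camera axes: x right, y up, looking along -z (the intrinsics and any distortion apply to the point x, -y, -z); pixel columns grow to the right and rows downward; lengths in mm; the calibration is good to about 2 mm. A picture is of the moment at which its call begins. calibration takes no time and is no camera call.
- robot.sign_off(): hands the job in; it is judged then, once.
The state is a dict: "time_s": time; "q": joint angles; "joint_vel": joint speeds; "effort": joint torques, N m; "ee_pos": TCP position; "eef_rot": TCP orientation; "ft_force": force on the tool from outside, world axes, zero at the start; "moment": the same for the moment, N m; "opening": finger opening in mm; "gripper_force": force on a finger pad.
Only numpy, scipy, OpenCV 4.12 (cv2) and the standard library are available. Lean on these libraries where they do the work, as an engineer would, in place of code of your own. Each camera call takes 0.05 s, during which the arm holds its last target. There are 200 camera calls.

## Working session

There is one attempt and no reset: what is moved stays moved. The work goes in short steps, Python scripts to look and compute and a tool call to move; the robot and the scene stay as the last step left them, time stands still between calls to the robot, and variables do not carry over. Pictures are saved under pics/ and viewed, at most 10 in all, crops included, and the job is handed in when it is done.

Besides the shell and the picture viewer there is one more tool, called after "Emit:" by a JSON object that holds its "method" and its "body", one argument or row to a line. servo_tool: Moves the arm, as the interface text tells. Its arguments: {"type":"object","properties":{"steps":{"type":"array"}},"required":["steps"]}

```bash
mkdir -p pics
python3 - <<'E'
from workcell import status, eyes, robot
import cv2
for n in("side","top"):
    cv2.imwrite(f"pics/{n}0.png",eyes.read_camera(n)[:,:,::-1]); c=eyes.calibration(n); print(n,{k:v for k,v in c.items()})
o=status.get_obs(); print(o["time_s"],o["ee_pos"],o["eef_rot"],o["opening"],robot.tip_reach)
E
```

```text
side {'fx': 580.896505377142, 'fy': 580.896505377142, 'cx': 316.2818093612656, 'cy': 237.10525896935033, 'world_from_camera': array([[ 9.94927559e-01,  6.90940682e-02, -7.31106183e-02,
         3.74180465e+02],
       [-9.92270693e-02,  5.54683449e-01, -8.26123635e-01,
        -1.42967538e+03],
       [-1.65269928e-02,  8.29187723e-01,  5.58725852e-01,
         1.01831874e+03],
       [ 0.00000000e+00,  0.00000000e+00,  0.00000000e+00,
         1.00000000e+00]])}
top {'fx': 479.5681256904135, 'fy': 479.5681256904135, 'cx': 317.80999832105573, 'cy': 230.4635214776541, 'world_from_camera': array([[-1.14408939e-02,  9.97017153e-01, -7.63276023e-02,
         3.78505085e+02],
       [-9.99917956e-01, -1.09675612e-02,  6.61764018e-03,
        -2.72314450e+01],
       [ 5.76077312e-03,  7.63970518e-02,  9.97060833e-01,
         1.35814922e+03],
       [ 0.00000000e+00,  0.00000000e+00,  0.00000000e+00,
         1.00000000e+00]])}
0.1 [ 233.41112616 -686.21664536  403.96313495] [-6.58480446e-04  9.86587103e-01  1.63234269e-01 -1.68632176e-04] 92.99539305980798 186.1
```

View pics/side0.png

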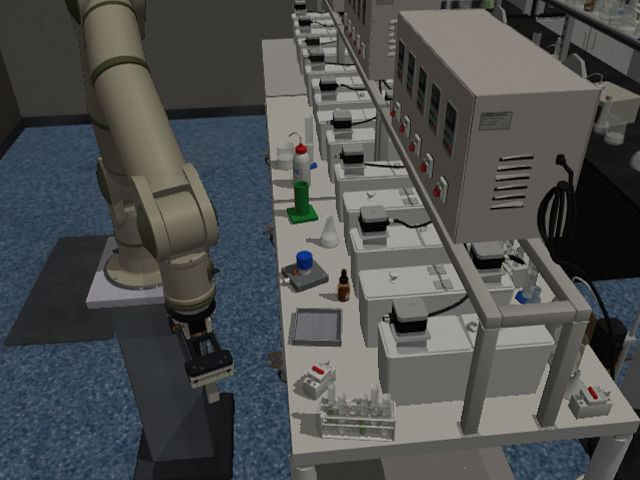

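View pics/top0.png

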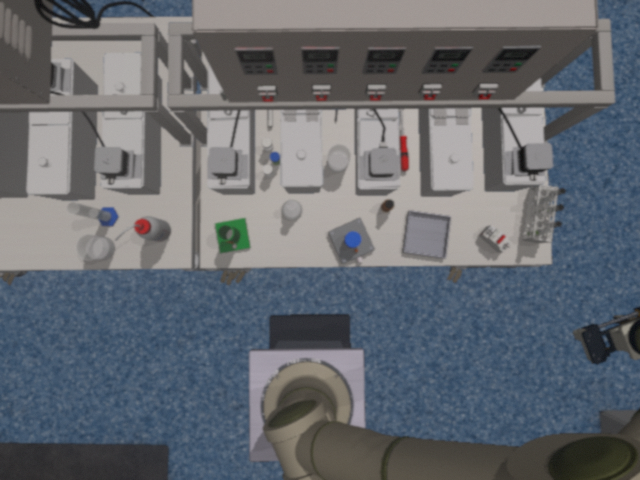

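The side view shows the cap at (305,262), the pipe at (302,200), the tray at (317,326) and the dropper at (344,286). In the top view they are at (353,240), (229,235), (427,235) and (387,206). I'll zoom in.

Run:
```python
import cv2,numpy as np
t=cv2.imread("pics/top0.png");s=cv2.imread("pics/side0.png")
r=lambda im,x,y,w,h,k:cv2.resize(im[y:y+h,x:x+w],None,fx=k,fy=k,interpolation=cv2.INTER_CUBIC)
a=r(t,205,190,260,75,3)
b=np.hstack([r(s,275,170,78,70,5),r(s,272,240,78,70,5)])
b=b[:, :780]
cv2.imwrite("pics/crop0.png",np.clip(np.vstack([a,b]).astype(float)*1.4,0,255).astype(np.uint8))
```

```text
(no output)
```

View pics/crop0.png

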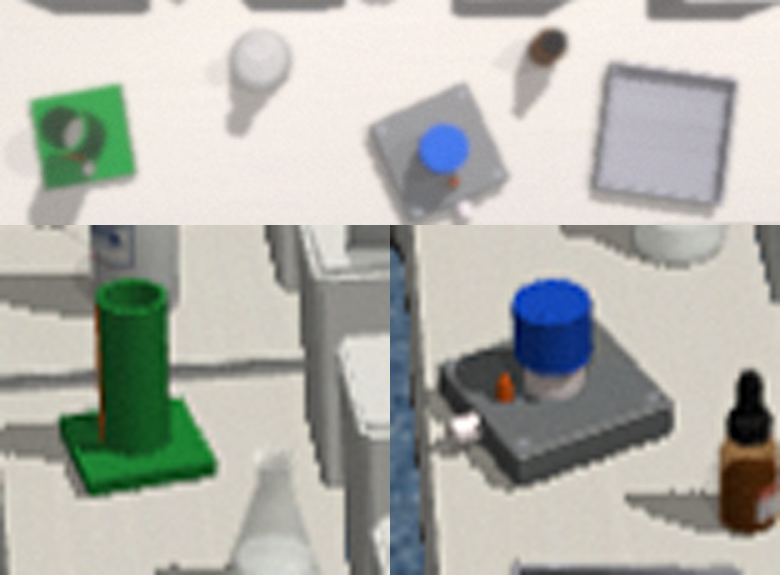

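Crop: the foot corners, block corners, dowel (+x towards the lower right in the top view) and tray corners are all clear. I'll fit poses by silhouette and corners.

```bash
cat > fit.py <<'E'
import cv2,numpy as np
from scipy.optimize import minimize,least_squares
from workcell import status, eyes, robot
C={n:eyes.calibration(n) for n in("top","side")}
def proj(n,P):
    c=C[n];M=np.linalg.inv(c["world_from_camera"]);p=np.atleast_2d(P)@M[:3,:3].T+M[:3,3]
    return np.c_[c["cx"]-c["fx"]*p[:,0]/p[:,2],c["cy"]+c["fy"]*p[:,1]/p[:,2]]
def ground(n,uv,z):
    c=C[n];W=c["world_from_camera"];d=W[:3,:3]@[(uv[0]-c["cx"])/c["fx"],-(uv[1]-c["cy"])/c["fy"],-1]
    return W[:3,3]+d*(z-W[2,3])/d[2]
def box(a,b,z0,z1):return np.array([[x,y,z] for x in(-a/2,a/2) for y in(-b/2,b/2) for z in(z0,z1)])
def cyl(d,z0,z1):
    t=np.linspace(0,2*np.pi,40);return np.array([[d/2*np.cos(a),d/2*np.sin(a),z] for a in t for z in(z0,z1)])
def place(P,x,y,yaw):
    c,s=np.cos(yaw),np.sin(yaw);return P@np.array([[c,s,0],[-s,c,0],[0,0,1]])+[x,y,0]
def mask(n,parts,pose):
    m=np.zeros((480*4,640*4),np.uint8)
    for P in parts:
        h=cv2.convexHull(((proj(n,place(P,*pose))+.5)*4*16).astype(np.int32))
        cv2.fillConvexPoly(m,h,255,shift=4)
    return cv2.resize(m,(640,480),interpolation=cv2.INTER_AREA)/255.
def fit(masks,parts,x0,yaw=True):
    f=lambda p:sum(((mask(n,parts,(p[0],p[1],p[2] if yaw else 0))-M)**2).sum() for n,M in masks.items())
    s=np.array([x0]+[np.array(x0)+d for d in([8,0,0],[0,8,0],[0,0,.15])]);s=s if yaw else s[:3,:2]
    r=minimize(f,x0[:len(s[0])],method="Nelder-Mead",options=dict(initial_simplex=s,xatol=.02,fatol=.05))
    return r.x,r.fun
def hue(im,lo,hi,smin=110,vmin=25):
    h=cv2.cvtColor(im,cv2.COLOR_RGB2HSV);return cv2.inRange(h,(lo,smin,vmin),(hi,255,255))/255.
def near(M,u,v,r):
    Z=np.zeros_like(M);Z[int(v-r):int(v+r),int(u-r):int(u+r)]=1;return M*Z
PIPE=[box(86,86,0,12),cyl(46,0,120)]
CAP=[cyl(44,44,80)]
E
cat > a.py <<'E'
from fit import *
t=cv2.imread("pics/top0.png")[:,:,::-1];s=cv2.imread("pics/side0.png")[:,:,::-1]
fill=lambda M:cv2.morphologyEx(M,cv2.MORPH_CLOSE,np.ones((9,9)))
g=ground("top",(233,236),12);print("g",g)
mt=near(fill(hue(t,40,85)),233,236,30);ms=near(hue(s,40,85)+hue(s,3,20,150),303,203,32).clip(0,1)
ms=cv2.morphologyEx(ms,cv2.MORPH_CLOSE,np.ones((3,3)))
for d in({"top":mt},{"side":ms},{"top":mt,"side":ms}): print("pipe",fit(d,PIPE,[g[0],g[1],.1]))
b=ground("top",(353,239),80)
ct=near(hue(t,105,125),353,240,14);cs=near(hue(s,105,125),305,263,18)
for d in({"top":ct},{"side":cs},{"top":ct,"side":cs}): print("cap",fit(d,CAP,[b[0],b[1],0],False))
def tp(X,Y):return((X+.5)/3-.5+205,(Y+.5)/3-.5+190)
def sp(X,Y):return((X-390+.5)/5-.5+272,(Y-225+.5)/5-.5+240)
def sp1(X,Y):return((X+.5)/5-.5+275,(Y-225+.5)/5-.5+170)
for nm,L in dict(tray=[(611,63,20),(736,80,20),(719,215,20),(590,197,20)],block=[(368,130,24),(463,85,24),(510,178,24),(410,222,24)],foot=[(30,100,12),(122,85,12),(136,175,12),(45,188,12)]).items():
    P=np.array([ground("top",tp(x,y),z)[:2] for x,y,z in L]);print(nm,P.mean(0),cv2.minAreaRect(P.astype(np.float32)))
print("dowel top",ground("top",tp(454,182),36)[:2],"side",ground("side",sp(505,373),40)[:2],"stub",ground("top",tp(465,210),14)[:2])
print("drop",ground("top",tp(547,46),90)[:2],"flask",ground("top",tp(258,62),40)[:2])
# orange masks
o=near(hue(t,3,20,90),356,250,7);v,u=np.nonzero(o);print("orange top",u.mean() if len(u) else None,v.mean() if len(v) else None)
o=near(hue(s,3,20,120),295,272,7);v,u=np.nonzero(o);print("orange side",u,v)
E
python3 a.py
```

```text
g [468.57604284 202.31142806  12.        ]
pipe (array([4.71447687e+02, 2.04124521e+02, 2.38743966e-01]), np.float64(273.45005767012685))
pipe (array([4.71974159e+02, 2.12632271e+02, 1.72278589e-01]), np.float64(43.69153402537485))
pipe (array([4.71628136e+02, 2.08610811e+02, 1.72531985e-01]), np.float64(334.15089580930413))
cap (array([ 452.85513009, -128.52877843]), np.float64(15.57048827374087))
cap (array([ 453.94061955, -124.10004476]), np.float64(15.370549788542869))
cap (array([ 453.26172491, -127.24532255]), np.float64(41.54291426374471))
tray [ 462.52993156 -338.85638386] ((462.7287292480469, -338.140380859375), (120.98353576660156, 128.3713836669922), 81.00675201416016)
block [ 450.55095514 -127.09083835] ((450.9696044921875, -127.82809448242188), (96.74772644042969, 101.49929809570312), 23.7624568939209)
foot [470.57282051 203.94509973] ((470.0685119628906, 204.2742156982422), (85.7205810546875, 87.3663558959961), 8.707791328430176)
dowel top [ 423.61062648 -140.68613085] side [ 426.27414821 -135.04846572] stub [ 398.12743107 -152.38498122]
drop [ 541.61703546 -220.82534592] flask [536.05187255  38.42128335]
orange top 355.8 250.4
orange side [294 295 293 294 295 296 293 294 295 296 293 294 295 296 293 294 295 296
 295] [270 270 271 271 271 271 272 272 272 272 273 273 273 273 274 274 274 274
 275]
```

```bash
cat > go.py <<'E'
import sys,numpy as np
from scipy.spatial.transform import Rotation as R
from workcell import status
o=status.get_obs();q=o["eef_rot"];r=R.from_quat([q[1],q[2],q[3],q[0]])
M=r.as_matrix();print("t",o["time_s"],"ee",o["ee_pos"].round(1),"xaxis deg",np.degrees(np.arctan2(M[1,0],M[0,0])).round(2),"tilt",np.degrees(np.arccos(-M[2,2])).round(2),"F",np.round(o["ft_force"],1),"open",round(o["opening"],1),o["gripper_force"],"q7",o["q"][6])
for a in sys.argv[1:]:
    p=np.array(eval(a));print(a,"share",(r.inv().apply(p-o["ee_pos"])/750).round(4))
E
python3 go.py "[453,-128.5,404]" "[453,-128.5,237]"
```

```text
t 0.1 ee [ 233.4 -686.2  404. ] xaxis deg 18.79 tilt 0.08 F [-0.7 -0.7 -0.1] open 93.0 0.0 q7 -0.07977880249118506
[453,-128.5,404] share [ 0.5167 -0.6097  0.0007]
[453,-128.5,237] share [ 0.5167 -0.6094  0.2234]
```

Emit:
{"method": "servo_tool", "body": {
  "steps": [
    [[1,0.05,-0.06,0,0],[1,0.1,-0.12,0,0],[1,0.15,-0.18,0,0],[1,0.2,-0.24,0,0],[1,0.25,-0.3,0,0],[1,0.3,-0.36,0,0],[1,0.35,-0.42,0,0],[1,0.4,-0.48,0,0],[1,0.45,-0.54,0,0],[1,0.49,-0.585,0,0],[1,0.5167,-0.61,0,0],[1,0.5167,-0.61,0,0]]
  ]
}}

```text
time_s: 1.6
ee_pos: [453.7, -126.7, 404.6]
eef_rot: [-0.0, 0.986, 0.165, 0.0]
ft_force: [-0.1, -0.6, -0.2]
opening: 93.3
gripper_force: 0.0
```

```bash
python3 go.py "[453,-128.5,404]" "[453,-128.5,237]"
```

```text
t 1.6 ee [ 453.7 -126.7  404.6] xaxis deg 19.01 tilt 0.03 F [-0.1 -0.6 -0.2] open 93.3 0.0 q7 -1.1388765041815148
[453,-128.5,404] share [-0.0017  0.002   0.0008]
[453,-128.5,237] share [-0.0018  0.0021  0.2234]
```

Emit:
{"method": "servo_tool", "body": {
  "steps": [
    [[1,-0.0018,0.002,0.06,0],[1,-0.0018,0.002,0.12,0],[1,-0.0018,0.002,0.16,0],[1,-0.0018,0.002,0.19,0],[1,-0.0018,0.002,0.21,0],[1,-0.0018,0.002,0.2234,0],[1,-0.0018,0.002,0.2234,0]]
  ]
}}

```text
time_s: 2.48
ee_pos: [451.9, -131.0, 236.7]
eef_rot: [-0.0, 0.987, 0.163, -0.001]
ft_force: [0.1, -0.2, 1.0]
opening: 92.9
gripper_force: 0.0
```

```bash
python3 - <<'E'
from fit import *
s=eyes.read_camera("side");t=eyes.read_camera("top")
r=lambda im,x,y,w,h,k:cv2.resize(im[y:y+h,x:x+w,::-1],None,fx=k,fy=k,interpolation=cv2.INTER_CUBIC)
cv2.imwrite("pics/g1.png",np.hstack([r(s,255,200,95,110,4),r(t,305,185,95,110,4)]))
E
python3 go.py
```

```text
t 2.575 ee [ 452.1 -130.7  237.5] xaxis deg 18.75 tilt 0.02 F [-0.6  0.6  0.3] open 92.9 0.0 q7 -1.193761133624697
```

View pics/g1.png

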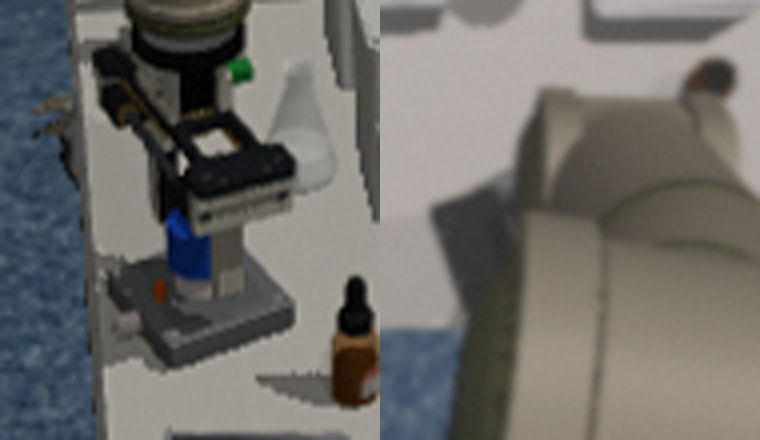

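The side view shows the near finger right of the cap at (312,266) and the far one behind it, straddling it clear of the block. Closing.

Emit:
{"method": "servo_tool", "body": {
  "steps": [
    [[0.4,0,0,0,0],[0.4,0,0,0,0],[0.4,0,0,0,0],[0.4,0,0,0,0],[0.4,0,0,0,0],[0.4,0,0,0,0],[0.4,0,0,0,0]]
  ]
}}

```text
time_s: 3.45
ee_pos: [452.2, -130.3, 237.2]
eef_rot: [0.0, 0.987, 0.163, -0.0]
ft_force: [0.5, -0.0, 1.0]
opening: 44.2
gripper_force: 30.0
```

```bash
python3 go.py
```

```text
t 3.45 ee [ 452.2 -130.3  237.2] xaxis deg 18.78 tilt 0.0 F [ 0.5 -0.   1. ] open 44.2 30.000240337103605 q7 -1.1941017920861348
```

Emit:
{"method": "servo_tool", "body": {
  "steps": [
    [[0.4,0,0,-0.015,0],[0.4,0,0,-0.035,0],[0.4,0,0,-0.06,0],[0.4,0,0,-0.08,0],[0.4,0,0,-0.095,0],[0.4,0,0,-0.1,0],[0.4,0,0,-0.1,0],[0.4,0,0,-0.1,0]]
  ]
}}

```text
time_s: 4.45
ee_pos: [452.1, -130.3, 311.7]
eef_rot: [-0.0, 0.987, 0.163, -0.0]
ft_force: [0.2, -0.4, 0.1]
opening: 43.8
gripper_force: 30.0
```

```bash
python3 go.py "[462.5,-338.5,312]" "[462.5,-338.5,200]"
python3 - <<'E'
from fit import *
s=eyes.read_camera("side")
c=near(hue(s,105,125),305,235,60);v,u=np.nonzero(c);print(len(u),u.mean(),v.mean())
E
```

```text
t 4.45 ee [ 452.1 -130.3  311.7] xaxis deg 18.79 tilt 0.05 F [ 0.2 -0.4  0.1] open 43.8 29.999885447323322 q7 -1.171719109186473
[462.5,-338.5,312] share [-0.0762  0.2673 -0.0004]
[462.5,-338.5,200] share [-0.0761  0.2673  0.1489]
383 272.61879895561356 251.75718015665797
```

Emit:
{"method": "servo_tool", "body": {
  "steps": [
    [[0.4,-0.01,0.03,0,0],[0.4,-0.02,0.08,0,0],[0.4,-0.035,0.13,0,0],[0.4,-0.05,0.18,0,0],[0.4,-0.065,0.23,0,0],[0.4,-0.076,0.26,0,0],[0.4,-0.076,0.267,0.02,0],[0.4,-0.076,0.267,0.06,0],[0.4,-0.076,0.267,0.09,0],[0.4,-0.076,0.267,0.11,0],[0.4,-0.076,0.267,0.12,0],[0.4,-0.076,0.267,0.12,0]]
  ]
}}

```text
time_s: 6.0
ee_pos: [462.8, -337.9, 221.7]
eef_rot: [-0.0, 0.987, 0.163, -0.0]
ft_force: [0.2, -0.5, -0.2]
opening: 44.1
gripper_force: 30.0
```

```bash
python3 - <<'E'
from fit import *
s=eyes.read_camera("side")
cv2.imwrite("pics/g2.png",cv2.resize(s[240:370,260:390,::-1],None,fx=4,fy=4,interpolation=cv2.INTER_CUBIC))
E
python3 go.py "[462.5,-338.5,198.5]"
```

```text
t 6.05 ee [ 462.9 -338.1  222.3] xaxis deg 18.8 tilt 0.01 F [-0.1 -0.7 -0.3] open 43.7 29.999857060611248 q7 -0.8458798228620523
[462.5,-338.5,198.5] share [-0.0007  0.0003  0.0318]
```

View pics/g2.png

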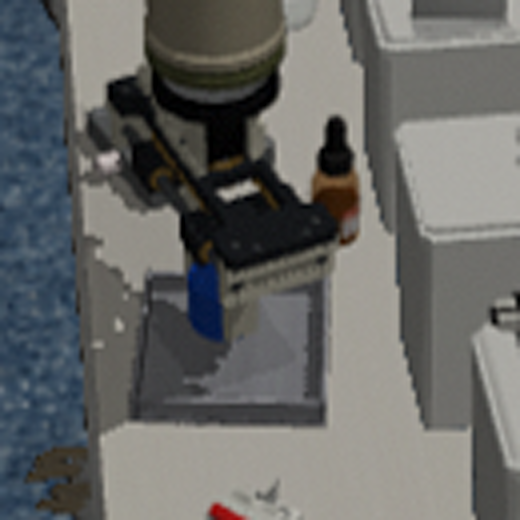

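The cap (around (313,315)) hangs over the middle of the tray and the dropper is standing. Lowering, checking contact.

Emit:
{"method": "servo_tool", "body": {
  "steps": [
    [[0.4,0,0,0.012,0],[0.4,0,0,0.02,0],[0.4,0,0,0.026,0],[0.4,0,0,0.03,0],[0.4,0,0,0.032,0],[0.4,0,0,0.0325,0],[0.4,0,0,0.0325,0]]
  ]
}}

```text
time_s: 6.92
ee_pos: [462.7, -338.3, 197.8]
eef_rot: [0.0, 0.987, 0.163, 0.0]
ft_force: [-0.3, -0.2, -0.4]
opening: 44.4
gripper_force: 30.0
```

Emit:
{"method": "servo_tool", "body": {
  "steps": [
    [[0.52,0,0,0,0],[0.56,0,0,0,0],[0.6,0,0,0,0],[0.62,0,0,0,0],[0.62,0,0,0,0]]
  ]
}}

```text
time_s: 7.55
ee_pos: [462.7, -338.3, 197.8]
eef_rot: [-0.0, 0.987, 0.163, -0.0]
ft_force: [-0.4, 0.0, -0.6]
opening: 57.3
gripper_force: 0.0
```

Emit:
{"method": "servo_tool", "body": {
  "steps": [
    [[0.62,0,0,-0.03,0],[0.62,0,0,-0.08,0],[0.62,0,0,-0.14,0],[0.7,0,0,-0.2,0],[1,0,0,-0.25,0],[1,0,0,-0.27,0],[1,0,0,-0.27,0]]
  ]
}}

```text
time_s: 8.43
ee_pos: [462.7, -338.3, 400.6]
eef_rot: [0.0, 0.987, 0.163, 0.0]
ft_force: [-0.1, -0.7, -0.4]
opening: 89.9
gripper_force: 0.0
```

```bash
python3 go.py "[471.5,206,404]"
```

```text
t 8.425 ee [ 462.7 -338.3  400.6] xaxis deg 18.78 tilt 0.07 F [-0.1 -0.7 -0.4] open 89.9 0.0 q7 -0.7937982569518067
[471.5,206,404] share [ 0.2447 -0.6833 -0.005 ]
```

Emit:
{"method": "servo_tool", "body": {
  "steps": [
    [[1,0.015,-0.04,0,0],[1,0.04,-0.11,0,0],[1,0.066,-0.185,0,0],[1,0.093,-0.26,0,0],[1,0.12,-0.335,0,0],[1,0.147,-0.41,0,0],[1,0.174,-0.485,0,0],[1,0.2,-0.56,0,0],[1,0.225,-0.63,0,0],[1,0.238,-0.665,0,0],[1,0.244,-0.681,0,0],[1,0.244,-0.681,0,0]]
  ]
}}

```text
time_s: 9.93
ee_pos: [471.4, 204.1, 399.2]
eef_rot: [0.0, 0.987, 0.164, -0.001]
ft_force: [0.0, 0.1, -0.7]
opening: 93.0
gripper_force: 0.0
```

```bash
python3 - <<'E'
from fit import *
t=eyes.read_camera("top");s=eyes.read_camera("side");np.save("t1.npy",t);np.save("s1.npy",s)
r=lambda im,x,y,w,h,k:cv2.resize(im[y:y+h,x:x+w,::-1],None,fx=k,fy=k,interpolation=cv2.INTER_CUBIC)
t0=cv2.imread("pics/top0.png")[:,:,::-1]
a=np.hstack([r(t,325,210,50,60,8),r(t0,210,210,50,60,8)]);cv2.imwrite("pics/g3.png",a[:480])
b=r(s,265,230,90,120,5);cv2.imwrite("pics/g3s.png",b)
E
python3 go.py
```

```text
t 10.025 ee [471.6 202.8 399.7] xaxis deg 18.69 tilt 0.09 F [-0.4  0.1 -0.6] open 92.9 0.0 q7 -1.8989672960883879
```

View pics/g3.png

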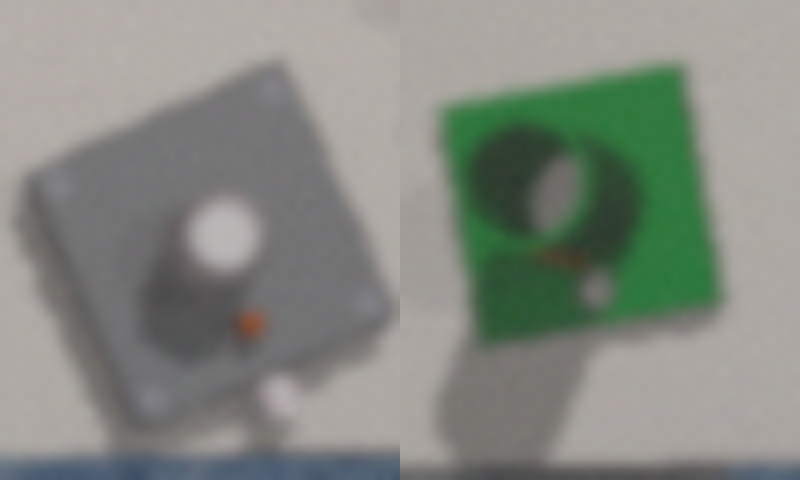

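View pics/g3s.png

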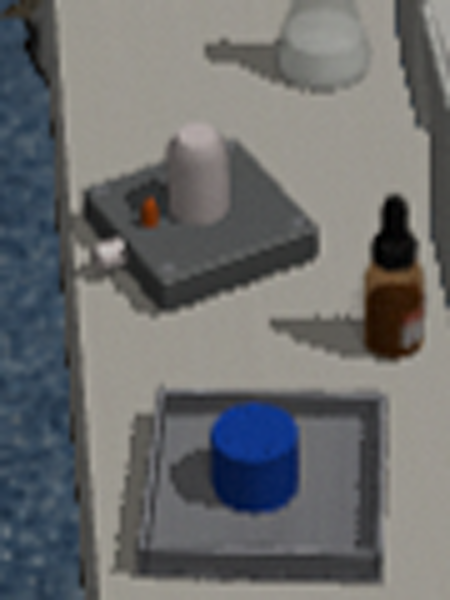

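The cap stands in the tray (side view around (316,322)), and the dropper and flask are upright. Top view: the spigot tip and dowel are visible, as are the pipe foot's corners, hole and bore. Computing poses from these points.

```bash
cat > b.py <<'E'
from fit import *
def P(x,y,z,ox,X0=0,oy=210):return ground("top",((x-X0+.5)/8-.5+ox,(y+.5)/8-.5+oy),z)[:2]
def sq(L,z,ox,X0):
    Q=np.array([P(x,y,z,ox,X0) for x,y in L]);e=[Q[(i+1)%4]-Q[i] for i in range(4)]
    a=[np.degrees(np.arctan2(v[1],v[0]))%90 for v in e]
    return Q.mean(0).round(1),np.round(a,1),[np.linalg.norm(v).round(1) for v in e]
d=lambda v:np.degrees(np.arctan2(v[1],v[0]))%360
print("block",sq([(32,180),(282,65),(388,312),(138,425)],24,325,0))
s=P(223,236,74,325);w=P(251,323,39,325);print("spigot",s,"dowel",w,np.linalg.norm(w-s),d(w-s))
print("foot",sq([(442,106),(682,66),(722,303),(483,343)],12,210,400))
b=P(526,183,120,210,400);h=P(598,288,11,210,400);print("bore",b,"hole",h,np.linalg.norm(h-b),d(h-b))
E
python3 b.py; python3 go.py
```

```text
block (array([ 452.4, -127.8]), array([24.1, 22.2, 23.6, 22.6]), [np.float64(96.4), np.float64(93.7), np.float64(95.6), np.float64(92.8)])
spigot [ 452.65050786 -128.39293178] dowel [ 424.59894501 -140.27574321] 30.46459232414534 202.95780911993012
foot (array([471.2, 204.2]), array([ 8.9,  9.5,  8.9, 10. ]), [np.float64(85.4), np.float64(84.8), np.float64(84.7), np.float64(84.8)])
bore [470.80072748 203.77096044] hole [441.69574192 198.74537236] 29.53568553716486 189.7967199894031
t 10.025 ee [471.6 202.8 399.7] xaxis deg 18.69 tilt 0.09 F [-0.4  0.1 -0.6] open 92.9 0.0 q7 -1.8989672960883879
```

```bash
python3 go.py "[471,204,300]" "[471,204,237]"
```

```text
t 10.025 ee [471.6 202.8 399.7] xaxis deg 18.69 tilt 0.09 F [-0.4  0.1 -0.6] open 92.9 0.0 q7 -1.8989672960883879
[471,204,300] share [-0.     -0.0019  0.1329]
[471,204,237] share [ 1.000e-04 -2.000e-03  2.169e-01]
```

Emit:
{"method": "servo_tool", "body": {
  "steps": [
    [[1,0,-0.001,0.05,0],[1,0,-0.001,0.1,0],[1,0,-0.001,0.14,0],[1,0,-0.001,0.175,0],[1,0,-0.001,0.2,0],[1,0,-0.001,0.212,0],[1,0,-0.001,0.217,0],[1,0,-0.001,0.217,0],[1,0,-0.001,0.217,0]]
  ]
}}

```text
time_s: 11.15
ee_pos: [471.4, 204.9, 238.1]
eef_rot: [-0.0, 0.987, 0.163, 0.0]
ft_force: [0.1, 0.3, -0.7]
opening: 93.4
gripper_force: 0.0
```

```bash
python3 go.py "[471,204,237]"
```

```text
t 11.15 ee [471.4 204.9 238.1] xaxis deg 18.77 tilt 0.06 F [ 0.1  0.3 -0.7] open 93.4 0.0 q7 -2.009278588607003
[471,204,237] share [-0.0009  0.0009  0.0015]
```

Close gradually so the fingers don't shove the pipe.

Emit:
{"method": "servo_tool", "body": {
  "steps": [
    [[0.75,-0.0008,0.0008,0,0],[0.62,-0.0008,0.0008,0,0],[0.58,-0.0008,0.0008,0,0],[0.55,-0.0008,0.0008,0,0],[0.53,-0.0008,0.0008,0,0],[0.51,-0.0008,0.0008,0,0],[0.49,-0.0008,0.0008,0,0],[0.45,-0.0008,0.0008,0,0],[0.4,-0.0008,0.0008,0,0],[0.4,-0.0008,0.0008,0,0]]
  ]
}}

```text
time_s: 12.4
ee_pos: [470.9, 204.2, 237.5]
eef_rot: [-0.0, 0.987, 0.163, 0.0]
ft_force: [0.7, 2.7, -0.6]
opening: 45.8
gripper_force: 30.0
```

Emit:
{"method": "servo_tool", "body": {
  "steps": [
    [[0.4,0,0,-0.01,0],[0.4,0,0,-0.03,0],[0.4,0,0,-0.06,0],[0.4,0,0,-0.09,0],[0.4,0,0,-0.12,-0.04],[0.4,0,0,-0.13,-0.1],[0.4,0,0,-0.133,-0.152],[0.4,0,0,-0.133,-0.152],[0.4,0,0,-0.133,-0.152]]
  ]
}}

```text
time_s: 13.52
ee_pos: [470.8, 203.9, 337.6]
eef_rot: [0.0, 0.96, 0.279, -0.0]
ft_force: [0.8, 0.6, -4.2]
opening: 45.5
gripper_force: 30.0
```

```bash
python3 go.py "[452.6,-128.3,337]"
```

```text
t 13.525 ee [470.8 203.9 337.6] xaxis deg 32.34 tilt 0.01 F [ 0.8  0.6 -4.2] open 45.5 29.99948926270008 q7 -1.76953261827292
[452.6,-128.3,337] share [-0.2574  0.3612  0.0008]
```

Emit:
{"method": "servo_tool", "body": {
  "steps": [
    [[0.4,0,0,-0.03,0],[0.4,0,0,-0.065,0],[0.4,-0.02,0.028,-0.075,0],[0.4,-0.05,0.07,-0.08,0],[0.4,-0.085,0.12,-0.08,0],[0.4,-0.125,0.175,-0.08,0],[0.4,-0.165,0.23,-0.08,0],[0.4,-0.2,0.28,-0.08,0],[0.4,-0.23,0.323,-0.08,0],[0.4,-0.25,0.35,-0.08,0],[0.4,-0.257,0.361,-0.08,0],[0.4,-0.257,0.361,-0.08,0]]
  ]
}}

```text
time_s: 15.02
ee_pos: [453.6, -127.6, 397.2]
eef_rot: [-0.0, 0.96, 0.279, -0.0]
ft_force: [0.6, 0.7, -3.3]
opening: 45.6
gripper_force: 30.0
```

Emit:
{"method": "servo_tool", "body": {
  "steps": [
    [[0.4,0,0,0.02,0],[0.4,0,0,0.045,0],[0.4,0,0,0.07,0],[0.4,0,0,0.083,0],[0.4,0,0,0.085,0],[0.4,0,0,0.085,0],[0.4,0,0,0.085,0]]
  ]
}}

```text
time_s: 15.9
ee_pos: [453.8, -127.7, 334.1]
eef_rot: [0.0, 0.96, 0.279, 0.0]
ft_force: [0.0, 0.3, -4.0]
opening: 45.9
gripper_force: 30.0
```

```bash
python3 - <<'E'
from fit import *
t=eyes.read_camera("top");s=eyes.read_camera("side");np.save("s2.npy",s)
r=lambda im,x,y,w,h,k:cv2.resize(im[y:y+h,x:x+w,::-1],None,fx=k,fy=k,interpolation=cv2.INTER_CUBIC)
cv2.imwrite("pics/g4.png",r(s,260,205,90,100,6))
E
python3 go.py "[452.6,-128.3,334]"
```

```text
t 16.0 ee [ 453.7 -127.8  334. ] xaxis deg 32.45 tilt 0.05 F [-0.4  0.1 -3.1] open 46.1 29.999615885317326 q7 -1.0616907217700946
[452.6,-128.3,334] share [-0.0015 -0.0002 -0.0001]
```

View pics/g4.png

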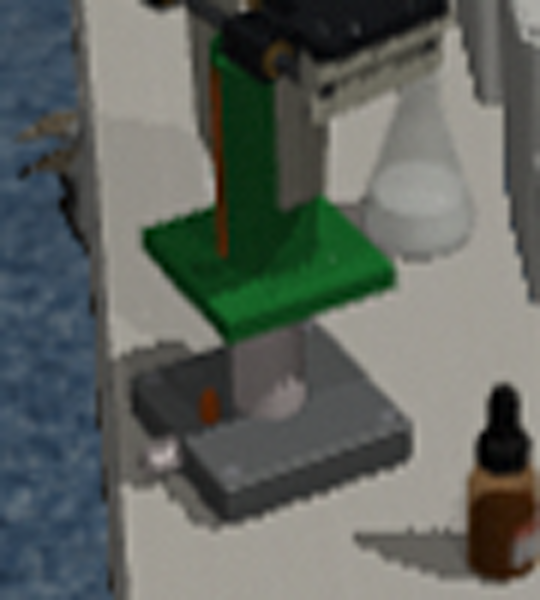

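The pipe hangs level over the spigot, its foot's edges parallel to the block's and its stripe on the dowel side. I'll check the offset numerically in the side camera against the block's corners.

```bash
cat > c.py <<'E'
from fit import *
s=np.load("s2.npy");m=hue(s,40,85);m=near(m,304,250,40)
z=96.5
# whole foot only: restrict to rows below tube ambiguities by masking out tube columns above foot
foot=[box(86,86,z,z+12)]
T=cv2.morphologyEx(m,cv2.MORPH_CLOSE,np.ones((3,3)))
W=np.ones_like(T);W[:246,293:316]=0
def f(p):return (W*(mask("side",foot,p)-T)**2).sum()
for x0 in([453,-128,.35],[455,-122,.45]):
    S=np.array([x0]+[np.array(x0)+d for d in([8,0,0],[0,8,0],[0,0,.1])])
    r=minimize(f,x0,method="Nelder-Mead",options=dict(initial_simplex=S,xatol=.02,fatol=.05));print(r.x,np.degrees(r.x[2]),r.fun)
g=lambda x,y,z:ground("side",((x+.5)/5-.5+265,(y+.5)/5-.5+230),z)[:2]
Q=np.array([g(83,188,24),g(237,140,24),g(318,232,24),g(158,275,24)]);print(Q.mean(0));e=np.roll(Q,-1,0)-Q
print(np.degrees(np.arctan2(e[:,1],e[:,0]))%90,np.linalg.norm(e,axis=1))
print("spigot tip",g(200,133,74),"dowel",g(151,198,40))
# block silhouette: dark grey mask in s1
s1=np.load("s1.npy").astype(int);d=((s1.max(2)<125)&((s1.max(2)-s1.min(2))<22)).astype(float);d=near(d,304,273,30)
n,l,st,_=cv2.connectedComponentsWithStats(d.astype(np.uint8));k=1+st[1:,4].argmax();d=(l==k)*1.
d=cv2.morphologyEx(d,cv2.MORPH_CLOSE,np.ones((9,9)));print(st[k])
W=np.ones_like(d);W[:275,296:313]=0;W[276:290,:292]=0
def f(p):return (W*(mask("side",[box(100,100,0,24)],p)-d)**2).sum()
S=np.array([[453,-126,.4],[461,-126,.4],[453,-118,.4],[453,-126,.5]]);r=minimize(f,S[0],method="Nelder-Mead",options=dict(initial_simplex=S,xatol=.02,fatol=.05));print("block",r.x,np.degrees(r.x[2]),r.fun)
E
python3 c.py
```

```text
[ 4.55151316e+02 -1.19491569e+02  4.06009514e-01] 23.262631572012868 22.940961168781236
[ 4.55603104e+02 -1.20580246e+02  4.16162775e-01] 23.84437061081394 22.257885428681277
[ 453.9598856  -126.12930145]
[21.27220941 21.68272626 16.75073721 23.67625511] [98.18935605 99.30705481 95.34403478 91.86913529]
spigot tip [ 456.14257329 -123.79180097] dowel [ 426.82856182 -135.11600587]
[ 274  243   55   60 1291]
block [ 4.52042138e+02 -1.25620676e+02  4.07024136e-01] 23.320765176545677 185.0793694732795
```

Emit:
{"method": "servo_tool", "body": {
  "steps": [
    [[0.4,-0.0015,-0.0002,0,0],[0.4,-0.0015,-0.0002,0.01,0],[0.4,-0.0015,-0.0002,0.02,0],[0.4,-0.0015,-0.0002,0.03,0],[0.4,-0.0015,-0.0002,0.04,0],[0.4,-0.0015,-0.0002,0.05,0],[0.4,-0.0015,-0.0002,0.06,0],[0.4,-0.0015,-0.0002,0.065,0],[0.4,-0.0015,-0.0002,0.065,0]]
  ]
}}

```text
time_s: 17.12
ee_pos: [452.6, -128.2, 284.5]
eef_rot: [-0.0, 0.96, 0.28, -0.0]
ft_force: [0.8, -0.4, -3.7]
opening: 45.7
gripper_force: 30.0
```

```bash
python3 go.py "[452.6,-128.3,285]"
```

```text
t 17.125 ee [ 452.6 -128.2  284.5] xaxis deg 32.47 tilt 0.03 F [ 0.8 -0.4 -3.7] open 45.7 29.999596271663904 q7 -1.1054874630164075
[452.6,-128.3,285] share [-0.      0.0002 -0.0007]
```

On the spigot, no side force. Down past the dowel tip in small steps: 284.5 → 270.

Emit:
{"method": "servo_tool", "body": {
  "steps": [
    [[0.4,0,0,0.005,0],[0.4,0,0,0.008,0],[0.4,0,0,0.011,0],[0.4,0,0,0.014,0],[0.4,0,0,0.017,0],[0.4,0,0,0.017,0]]
  ]
}}

```text
time_s: 17.88
ee_pos: [452.5, -128.2, 271.8]
eef_rot: [-0.0, 0.96, 0.28, -0.0]
ft_force: [-0.4, -0.3, -3.9]
opening: 45.9
gripper_force: 30.0
```

Past the dowel tip with no contact force. Finish to about 1 mm above flush.

Emit:
{"method": "servo_tool", "body": {
  "steps": [
    [[0.4,0,0,0.003,0],[0.4,0,0,0.006,0],[0.4,0,0,0.009,0],[0.4,0,0,0.011,0],[0.4,0,0,0.0125,0],[0.4,0,0,0.0125,0],[0.4,0,0,0.0125,0]]
  ]
}}

```text
time_s: 18.75
ee_pos: [452.6, -128.2, 262.7]
eef_rot: [-0.0, 0.96, 0.28, -0.0]
ft_force: [0.3, 0.0, -4.1]
opening: 45.9
gripper_force: 30.0
```

Emit:
{"method": "servo_tool", "body": {
  "steps": [
    [[0.4,0,0,0.0006,0],[0.4,0,0,0.0012,0],[0.4,0,0,0.0012,0],[0.4,0,0,0.0018,0],[0.4,0,0,0.0018,0]]
  ]
}}

```text
time_s: 19.38
ee_pos: [452.6, -128.2, 261.5]
eef_rot: [0.0, 0.96, 0.28, 0.0]
ft_force: [-1.3, 0.1, 2.0]
opening: 45.8
gripper_force: 30.0
```

Contact at the flush height with about 6 N. Release and retreat.

Emit:
{"method": "servo_tool", "body": {
  "steps": [
    [[0.55,0,0,0,0],[0.7,0,0,0,0],[0.9,0,0,0,0],[1,0,0,0,0],[1,0,0,0,0],[1,0,0,0,0]]
  ]
}}

```text
time_s: 20.12
ee_pos: [452.6, -128.3, 261.3]
eef_rot: [0.0, 0.96, 0.279, -0.0]
ft_force: [1.1, -0.5, 0.4]
opening: 92.1
gripper_force: 0.0
```

Emit:
{"method": "servo_tool", "body": {
  "steps": [
    [[1,0,0,-0.02,0],[1,0,0,-0.07,0],[1,0,0,-0.13,0],[1,0,0,-0.19,0],[1,0,0,-0.22,0],[1,0.05,-0.07,-0.22,0],[1,0.1,-0.14,-0.22,0],[1,0.14,-0.2,-0.22,0],[1,0.18,-0.26,-0.22,0],[1,0.21,-0.3,-0.22,0],[1,0.21,-0.3,-0.22,0],[1,0.21,-0.3,-0.22,0]]
  ]
}}

```text
time_s: 21.62
ee_pos: [464.5, 145.5, 426.1]
eef_rot: [0.0, 0.96, 0.279, -0.0]
ft_force: [-0.6, 0.5, -0.2]
opening: 93.0
gripper_force: 0.0
```

```bash
python3 - <<'E'
from fit import *
s=eyes.read_camera("side");t=eyes.read_camera("top")
r=lambda im,x,y,w,h,k:cv2.resize(im[y:y+h,x:x+w,::-1],None,fx=k,fy=k,interpolation=cv2.INTER_CUBIC)
cv2.imwrite("pics/g5.png",np.hstack([r(s,265,215,95,140,4),r(t,325,185,100,140,4)]))
E
python3 go.py
```

```text
t 21.725 ee [464.6 144.9 426.2] xaxis deg 32.36 tilt 0.05 F [-0.8  0.5  0.4] open 92.9 0.0 q7 -1.6110365555229011
```

View pics/g5.png

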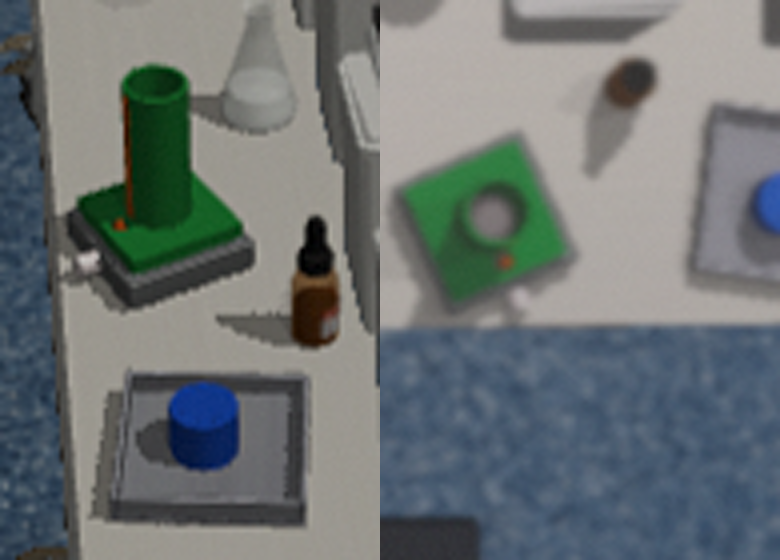

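The foot sits flush on the block with the orange dowel through its hole at side (295,271), the cap stands in the tray at (316,321), and the flask and dropper are upright.

```bash
python3 -c "
from workcell import robot
print(robot.sign_off())"
```

```text
the job is handed in; nothing more can be done
None
```

The job is handed in: the cap stands open end down in the tray, the standpipe sits flush on the block with the dowel in its hole and the gripper clear, and nothing was knocked over in the final pictures (dropper and flask in view; the wash bottle and breaker, out of the final crop, were never approached).

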